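# Snap the retaining clip onto the test-wheel spindle

### The job

Take the red-handled fork tool off its blue rest and use it to push the orange split clip along the slide, sideways into the spindle's groove, until it snaps in and sits fully home. Then lay the fork back on its rest, the same way round, and let go. Push the clip only with the fork, never with the gripper, and leave the two loose black boxes and the screwdriver where they are.

Things in the scene. Friction and masses are not known exactly. Their poses are not given: they have to be found in the camera images.
- spindle_mid (a point): Groove (diameter 26 mm) of a fixed upright steel spindle, between a collar below and a round head above (38 mm across, top 84 mm above the green bench). This point: on the spindle axis at mid-groove, 58 mm above the bench; clip_mid comes here when the clip is home. +x: the direction the clip is pushed; z up.
- fixture: The fixed fixture carrying the spindle; origin on the bench under the spindle axis, same axes as spindle_mid. A grey nest wheel round the spindle is 168 mm across, top 44 mm above the bench, with four small black boxes up to 64 mm high on its +x half.
- slide_end (a point): Dark steel slide (part of the fixture) that leads the clip to the spindle along +x. This point: middle of its near edge, on its top, 52 mm above the bench, 100 mm before the spindle axis. The flat top runs to 22 mm before the axis, 70 mm wide between side walls 8 mm high.
- clip_mid (a point): Orange split clip lying flat on the slide, mouth towards the spindle, 62 mm long (x), 64 mm wide, 12 mm high. This point: centre of its round seat, half-way up, where the spindle axis is when home. +x points out of the mouth; two sprung jaws end at x = +20 mm. It starts 45 to 65 mm short of home.
- clip_back (a point): Middle of the clip's flat back face, 29 mm behind clip_mid, half-way up. A tail tab 14 mm wide sticks 14 mm out behind it; push on the face on both sides of the tab. Over the last 25 mm the jaws must spread over the groove, which takes a push of under 10 N; they snap shut when nearly home, and the clip then stops hard against the groove.
- fork_grip (a point): Fork tool, 180 mm long, about 0.2 kg, lying level on its rest. This point: middle of its red flat-sided handle's cross-section, the place to grip, near the balance point. The handle is 22 mm wide (y), 24 mm high and runs from x = -55 to +37 mm. +x points to the prongs, z up. A steel neck 14 mm wide, 12 mm high leads on to the fork.
- fork_tip (a point): Point midway between the ends of the two prongs, 125 mm ahead of fork_grip, on the same level, same axes. Prongs are 10 mm wide, 10 mm high, centred at y = +-18 mm, 34 mm long from a 50 mm wide cross bar; the 26 mm gap between them goes round the clip's tail tab.
- rest_seat (a point): Where fork_grip lies (50 mm above the bench) when the fork is on its fixed blue rest, fork +x along this +x. Two notched uprights 12 mm thick: at x = -40 mm for the handle (notch floor 38 mm above the bench, 34 mm wide), at x = +62 mm for the neck (floor 44 mm, 26 mm wide); cheeks 10 mm high. Between them fingers are free down to 10 mm above the bench.
- clip_left (a joint): Left jaw (+y) of the clip: 0 rad closed, about 0.1 rad when spread; springs shut by itself.
- clip_right (a joint): Right jaw (-y) of the clip: 0 rad closed, about 0.1 rad when spread; springs shut by itself.
- jbox_a_mid (a point): Loose black junction box, 90 x 56 x 26 mm with two stubs; its centre. Leave alone.
- jbox_b_mid (a point): Loose black junction box, same as the other; its centre. Leave alone.
- driver_grip (a point): Loose screwdriver lying on the bench beyond the wheel; middle of its handle. Leave alone.
- bin: Fixed yellow open bin, 130 x 100 x 55 mm, with spare clips; origin under its centre. The bin stands on one side of the fixture and the fork rest on the other, either way round.
There are look-alikes about, which are no part of the job. What is shaped like the part that bears fork_grip but turquoise or yellow is not meant.

How it is judged:
On the way, in this order (a step that is already met when the one before it is completed fails the run):
1. the fork has been lifted off its rest (distance between fork_grip and rest_seat above 0.04 m), for 0.1 s.
2. the clip is home in the groove with its jaws shut, with the fork's prongs at its back (distance between clip_mid and spindle_mid below 0.004 m and value of joint each of clip_left, clip_right below 0.03 rad and distance between fork_tip and clip_mid below 0.05 m), for 0.1 s.
At the end, for the whole second after the job is handed in: The clip's seat centre is within 4 mm of the spindle axis at mid-groove with both jaws shut (under 0.03 rad), and the fork lies level in both notches of its rest, prongs to the rest's +x: fork_grip within 20 mm of rest_seat sideways and 6 mm in height, tilted under 0.12 rad (distance between clip_mid and spindle_mid below 0.004 m and value of joint each of clip_left, clip_right below 0.03 rad and horizontal distance between fork_grip and rest_seat below 0.02 m and z of fork_grip in the frame of rest_seat between -0.006 and 0.006 m and angle between fork_grip's own z axis and vertical below 0.12 rad and x of fork_tip in the frame of rest_seat above 0.09 m); the robot touches nothing.
It fails at once if the gripper or arm touches the clip (contact force between any of the fingers, the arm and clip above 0.5 N).
It fails at once if a loose black box or the screwdriver is moved by more than 25 mm (distance of any of jbox_a_mid, jbox_b_mid, driver_grip from where it was at the start of the episode above 0.025 m).
It also fails if it takes over 48 s, if anything falls off the work surface, if the arm or the gripper's body presses on something with over 40 N, if the wrist force passes 120 N, or if a joint passes its speed limit or range.

### The arm

A 6-joint arm with a two-finger parallel gripper is mounted at the origin on the work surface. World frame = base frame: x ahead of the robot, y to its left, z up, the work surface at z = 0. Lengths are in m, angles in rad, forces in N, time in s.
With the tool pointing down it reaches from about 0.3 to 0.775 m from the base axis. Payload 14.6 kg.
Tool frame: the origin (TCP) lies between the finger pads; the fingertips stand 19 mm ahead of it and the grasp point (between the pads) is the TCP (tip_extent is the distance from the TCP to the fingertips, in m); y points along the fingers, x is the direction in which the jaws open and shut, and the axes are right-handed (so a half turn about y gives the same grasp; the last joint's range is limited). The gripper opens to 94 mm and grips with 3 to 60 N. Pads are 16 mm wide; open, the fingers measure 119 mm over their backs; the gripper's body (75 mm by 177 mm) begins 78 mm behind the grasp point.
Start: joints at [-1.306, 0.3, 1.521, -0, 1.321, -0.067], TCP at [0.179, -0.52, 0.224] pointing down, gripper open.
Joint ranges: [-3.03, 3.03], [-0.79, 2.21], [0.23, 2.52], [-1.04, 4.18], [0, 3.07], [-2.55, 2.55]. Speed limits (rad/s): [2.22, 2.22, 2.57, 3.14, 3.14, 3.14].

### API

Orientations are given as [roll, pitch, yaw] about the fixed x, y, z axes, in that order (R = Rz(yaw) Ry(pitch) Rx(roll)).
In Python, from station import * gives the robot as it stands.
- The arm moves only by the shell command python3 -m pendant 'ROWS' [OPENING] [FORCE]. ROWS is a JSON object of lists of equal length, an entry for each row: "translation": the shift along the tool's x, y, z each as a share of 0.5 m, from -1 to 1, a list of three; "rot": the turn, a rotation vector about the tool's x, y, z each as a share of 90 degrees, from -1 to 1, a list of three. In form: {"translation": [[x, y, z], ...], "rot": [[ax, ay, az], ...]}. A call has 1 to 8 rows; each row is the pose to reach, as a shift and turn from the pose measured when the call began, along the tool's axes at that moment; what a row does not reach only later rows make up. A row lasts 1/12 s, in which the tool goes at most 41.7 mm and 7.16 degrees, less where a joint would pass 70% of its speed; a pose out of reach is approached as far as the arm can. A call with a number of a shift or a turn outside -1 to 1 is refused whole. A call with a gripper value outside its range is refused whole. OPENING is the opening, from 0 (shut) to 1 (fully open), set as the call begins (- or left out, the last holds). The fingers move at their own pace and stop on an object; FORCE is the grip in N (left out, the last holds). Time passes only in rows, so rows that repeat a pose let the fingers close. It gives the time, the measured TCP pose, the force and the opening at its end, in the units of the state.
- get_obs(): the state, without advancing time (a new reading comes with each control period).
- camera(name): name is "scene" or "top"; returns the picture (384x512x3 uint8, red, green, blue); there is no depth.
- camera_params(name): a dict with "mtx" (3x3 intrinsics, pixels), "view" (4x4, takes a point from world to camera coordinates). Camera axes: x right, y down, z forward; pixel columns grow to the right and rows downward; lengths in m; the calibration is good to about 2 mm. A picture is of the moment at which its call begins. camera_params takes no time and is no camera call.
- hand_in(): hands the job in, once; it reports no verdict.
The state is a dict: "time_s": time; "qpos": joint angles; "joint_vel": joint speeds; "tau": joint torques, N m; "ee_pos": TCP position; "eef_rot": TCP orientation; "force": force on the tool from outside, world axes, zero at the start; "moment": the same for the moment, N m; "grip_width": finger opening in m.
Only numpy, scipy, OpenCV 4.12 (cv2) and the standard library are available. Lean on these libraries where they do the work, as an engineer would, in place of code of your own. Each camera call takes 0.05 s, during which the arm holds its last target.

## Working session

There is one attempt and no reset: what is moved stays moved. The work goes in short steps, Python scripts to look and compute and a shell command to move; the robot and the scene stay as the last step left them, time stands still between calls to the robot, and variables do not carry over. Pictures are saved under pics/ and viewed, and the job is handed in when it is done.

```bash
mkdir -p pics; ls; python3 - <<'E'
from station import *
import cv2
print(get_obs())
for n in("scene","top"):
    im=camera(n); cv2.imwrite(f"pics/{n}0.png",im[:,:,::-1]); 
    cv2.imwrite(f"pics/{n}0b.png",cv2.resize(im[:,:,::-1],(800,600),interpolation=cv2.INTER_CUBIC))
    print(camera_params(n))
E
```

```text
pics
{'time_s': 0.0, 'qpos': array([-1.30558704e+00,  3.00474741e-01,  1.52159449e+00, -2.74016912e-05,
        1.32068905e+00, -6.66082365e-02]), 'joint_vel': array([-1.10257157e-03, -9.56032056e-04, -9.43099828e-04,  7.37961779e-04,
       -5.40391495e-05,  1.19562880e-03]), 'tau': array([-3.99601804e-04, -5.31803334e+01, -3.52735984e+01,  7.07626529e-02,
        2.43773824e-02, -9.84309509e-05]), 'ee_pos': array([ 0.17909152, -0.51976687,  0.22387865]), 'eef_rot': array([-1.57074523e+00,  1.16481645e-03, -1.23897198e+00]), 'force': array([0.61166258, 0.02811757, 0.07169637]), 'moment': array([0.01040517, 0.03730722, 0.00578076]), 'grip_width': 0.09395583089761621}
{'mtx': array([[366.66444431,   0.        , 264.22485777],
       [  0.        , 366.66444431, 191.52250972],
       [  0.        ,   0.        ,   1.        ]]), 'view': array([[-0.86835893,  0.49540029, -0.02305049,  0.52596256],
       [ 0.31374018,  0.51275331, -0.79915651, -0.0736664 ],
       [-0.38408315, -0.70118656, -0.6006809 ,  1.26453983],
       [ 0.        ,  0.        ,  0.        ,  1.        ]])}
{'mtx': array([[397.25552803,   0.        , 261.0584065 ],
       [  0.        , 397.25552803, 193.02663309],
       [  0.        ,   0.        ,   1.        ]]), 'view': array([[-0.02465504, -0.99959108,  0.01448472, -0.0693292 ],
       [-0.98257776,  0.02156047, -0.18459711,  0.54386391],
       [ 0.18420932, -0.01878361, -0.98270754,  1.03742788],
       [ 0.        ,  0.        ,  0.        ,  1.        ]])}
```

View pics/top0b.png

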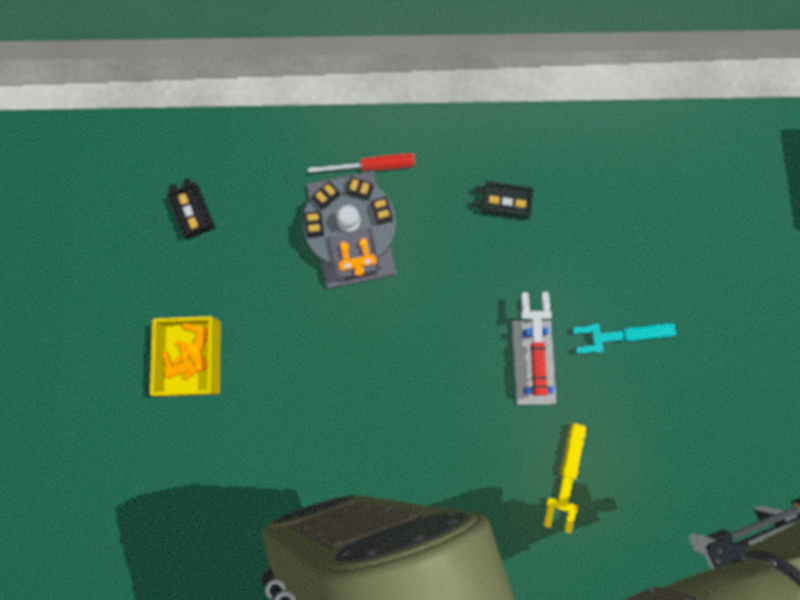

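View pics/scene0b.png

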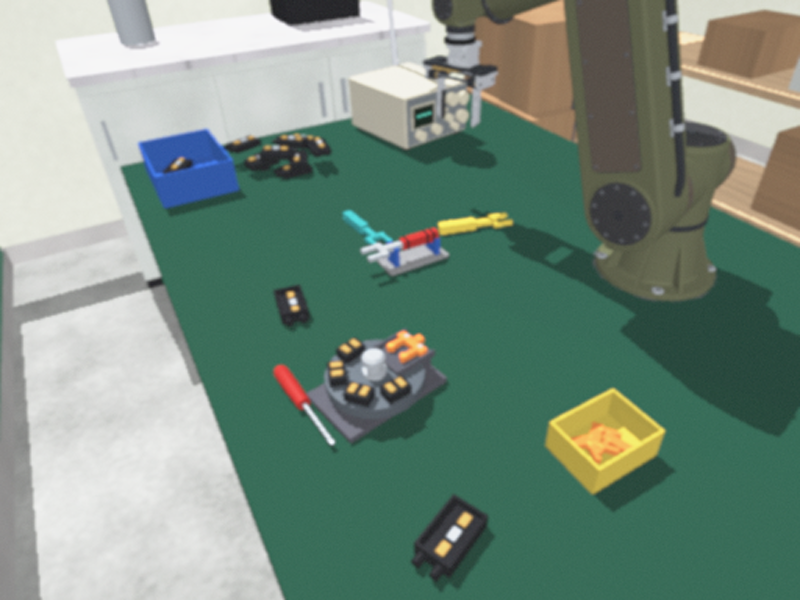

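The top view shows three forks (800 px scale): red-handled on a blue-notched rest at (538,360), turquoise at (625,335), and yellow at (570,475). The red one on the blue rest is the one meant. The clip is at (357,257), the spindle head at (348,217) and the driver at (385,162), with the boxes at (190,210) and (505,200). I'll measure and take crops.

```bash
cat > h.py <<'E'
import numpy as np, cv2
from station import *
P={n:camera_params(n) for n in("scene","top")}
def ray(n,u,v):
    K,V=P[n]["mtx"],P[n]["view"];R,t=V[:3,:3],V[:3,3]
    d=R.T@np.linalg.solve(K,[u,v,1.]); return -R.T@t,d
def onz(n,u,v,z):
    c,d=ray(n,u,v); return c+d*(z-c[2])/d[2]
def proj(n,p):
    q=P[n]["view"][:3,:3]@np.asarray(p)+P[n]["view"][:3,3]; q=P[n]["mtx"]@q; return q[:2]/q[2]
def tri(a,b):
    (c1,d1),(c2,d2)=ray("top",*a),ray("scene",*b)
    s=np.linalg.lstsq(np.c_[d1,-d2],c2-c1,rcond=None)[0]
    return (c1+s[0]*d1+c2+s[1]*d2)/2, np.linalg.norm(c1+s[0]*d1-c2-s[1]*d2)
def mask(im,lo,hi):
    h=cv2.cvtColor(im,cv2.COLOR_RGB2HSV); return cv2.inRange(h,np.array(lo),np.array(hi))
def blobs(m,amin=20):
    n,l,s,c=cv2.connectedComponentsWithStats(m); return [(c[i].round(2),s[i],l==i) for i in range(1,n) if s[i,4]>=amin]
E
python3 - <<'E'
from h import *
im=cv2.imread("pics/top0.png")[:,:,::-1].copy(); sc=cv2.imread("pics/scene0.png")[:,:,::-1].copy()
a=cv2.resize(im[175:270,300:440,::-1],None,fx=5.5,fy=5.5,interpolation=cv2.INTER_CUBIC)
b=cv2.resize(im[90:190,170:300,::-1],None,fx=5.8,fy=5.8,interpolation=cv2.INTER_CUBIC)
c=cv2.resize(sc[200:290,190:300,::-1],None,fx=6,fy=6,interpolation=cv2.INTER_CUBIC)
cv2.imwrite("pics/ca.png",a);cv2.imwrite("pics/cb.png",b);cv2.imwrite("pics/cc.png",c)
for nm,I in(("top",im),("scene",sc)):
  for cn,m in(("red",mask(I,(0,150,80),(6,255,255))|mask(I,(174,150,80),(180,255,255))),("orange",mask(I,(8,150,150),(17,255,255))),("blue",mask(I,(108,120,60),(130,255,255))),("white",mask(I,(0,0,150),(180,40,255)))):
    for q in blobs(m,12):
      if q[1][4]<900: 
        r=cv2.minAreaRect(np.argwhere(q[2])[:,::-1].astype(np.float32)); print(nm,cn,q[0],q[1],r)
E
```

```text
top red [247.99 103.36] [231  98  34  11 276] ((247.74752807617188, 103.47525024414062), (8.457816123962402, 33.2342414855957), 84.2894058227539)
top red [344.  220.5] [341 220   7   2  14] ((344.0, 220.5), (1.0, 6.0), 90.0)
top red [344.42 232.09] [341 224   8  17 127] ((344.5, 232.0), (16.0, 7.0), 90.0)
top red [345.   244.41] [342 242   7   5  29] ((345.0, 244.0), (4.0, 6.0), 90.0)
top red [345.45 249.68] [342 248   8   5  31] ((345.5, 250.0), (4.0, 7.0), 90.0)
top orange [227.47 162.44] [220 153  14  16  36] ((225.70001220703125, 161.10000610351562), (12.016655921936035, 15.178932189941406), 71.56505584716797)
top orange [218.61 164.22] [217 155   4  18  23] ((218.5, 163.5), (17.0, 3.0), 90.0)
top orange [236.81 162.29] [234 154   7  15  21] ((236.70001220703125, 161.10000610351562), (15.17893123626709, 3.7947328090667725), 71.56504821777344)
top blue [337.8 249.6] [336 248   5   4  15] ((338.0, 249.5), (4.0, 3.0), 0.0)
top white [212.64 106.82] [197 104  33   6  83] ((212.97525024414062, 106.75247192382812), (2.487593173980713, 32.23920440673828), 84.2894058227539)
top white [32
[... 3643 characters left out ...]
, 25.902687072753906), 35.21759033203125)
scene white [215.62 252.79] [211 249   9   9  29] ((216.00001525878906, 252.00001525878906), (11.31370735168457, 4.242640972137451), 45.0)
scene white [243.96 258.35] [241 255   7   6  23] ((243.75003051757812, 258.7500305175781), (4.949747085571289, 5.656853675842285), 45.0)
scene white [204.14 271.64] [194 258  21  27 114] ((203.6315155029297, 271.2702331542969), (31.61107635498047, 4.03202486038208), 53.74616622924805)
scene white [290.24 341.15] [286 337  10  10  67] ((290.2307434082031, 341.15380859375), (7.211102485656738, 9.429903030395508), 33.690067291259766)
scene white [ 14.64 358.07] [ 10 356  10   5  28] ((14.5, 358.0), (9.0, 4.0), -0.0)
```

View pics/ca.png

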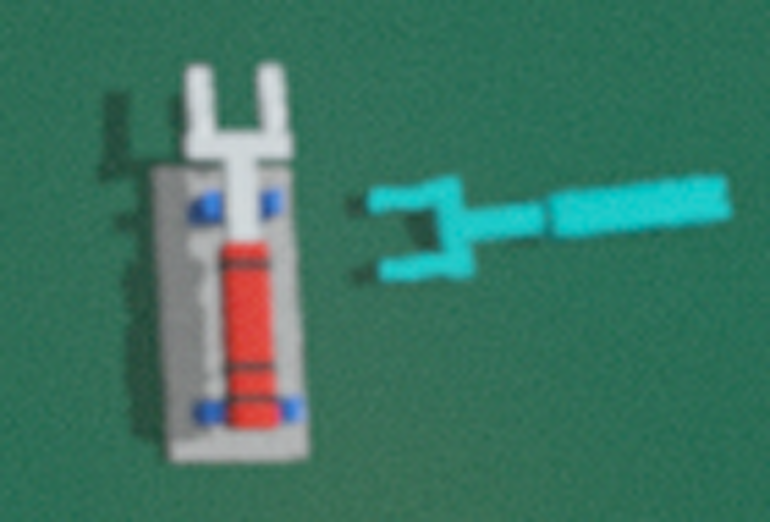

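View pics/cb.png

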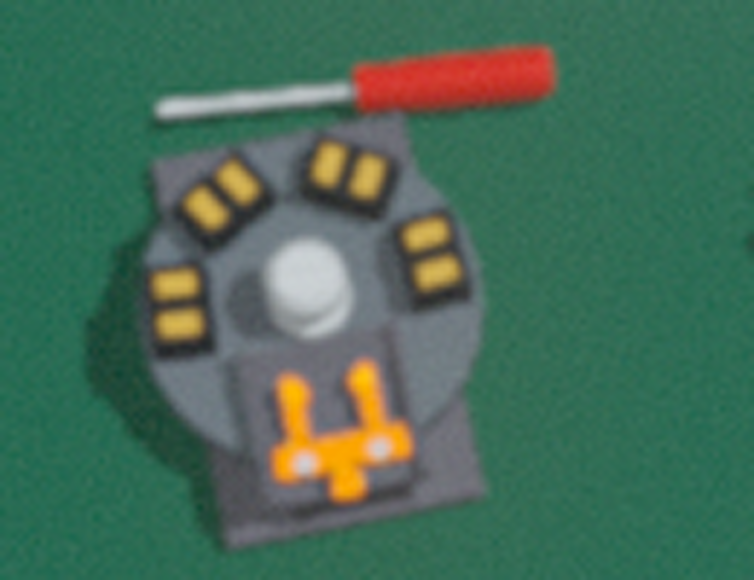

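View pics/cc.png

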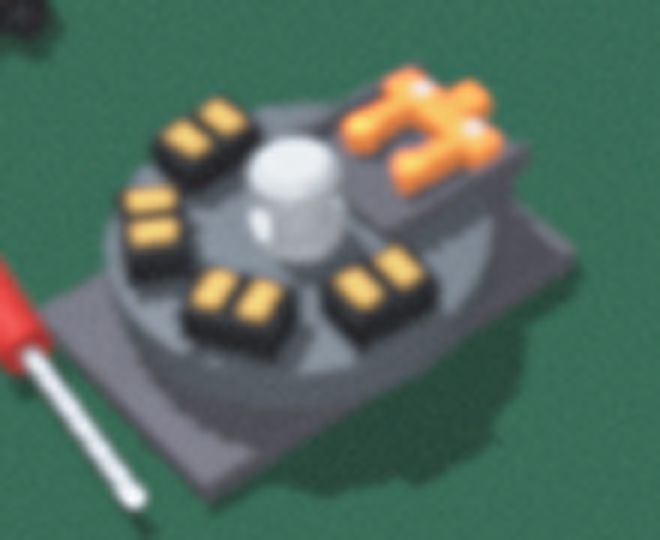

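The crops confirm it: red handle, blue notched uprights, prongs up-image. The clip sits on the slide with its tail towards the robot. Computing poses.

```bash
python3 - <<'E'
from h import *
A=lambda x,y:(300+(x+.5)/5.5-.5,175+(y+.5)/5.5-.5)
B=lambda x,y:(170+(x+.5)/5.8-.5,90+(y+.5)/5.8-.5)
C=lambda x,y:(190+(x+.5)/6-.5,200+(y+.5)/6-.5)
np.set_printoptions(precision=4,suppress=True)
def s(n,v): print(n,v)
s("spindle top",onz("top",*B(306,273),.084)); s("spindle scene",onz("scene",*C(296,168),.084))
r,f=onz("top",*A(252,428),.062),onz("top",*A(245,243),.062)
s("handle rear",r);s("front",f);s("len",np.linalg.norm(f-r));s("yaw",np.degrees(np.arctan2(*(f-r)[1::-1])))
p=[onz("top",*A(x,y),.055) for x,y in((199,66),(270,66))]; m=(p[0]+p[1])/2
s("prong ends",p); g=r+(f-r)*55/92; d=(m-r)[:2];s("grip",g);s("tip d",np.linalg.norm(m[:2]-g[:2])); s("yaw rear->tip",np.degrees(np.arctan2(d[1],d[0])))
dn=d/np.linalg.norm(d); s("grip from tip",m[:2]-.125*dn)
s("tail",onz("top",*B(348,500),.062)); 
s("jaws",[onz("top",*B(*q),.064) for q in((291,375),(361,360))])
scr=[onz("top",*B(*q),.064) for q in((305,463),(379,447))]; s("screws",scr)
e=scr[0]-scr[1]; s("yaw clip",np.degrees(np.arctan2(-e[0],e[1])))
s("plate near corners",[onz("top",*B(*q),.012) for q in((228,546),(487,492))])
s("plate far corners",[onz("top",*B(*q),.012) for q in((153,160),(405,113))])
s("slide corners",[onz("top",*B(*q),.06) for q in((230,348),(265,515),(395,322),(415,480))])
E
```

```text
spindle top [0.6945 0.0203 0.084 ]
spindle scene [0.6934 0.0283 0.084 ]
handle rear [ 0.3753 -0.301   0.062 ]
front [ 0.4648 -0.3033  0.062 ]
len 0.08948250152492968
yaw -1.4685954802095578
prong ends [array([ 0.5549, -0.2875,  0.055 ]), array([ 0.5541, -0.3231,  0.055 ])]
grip [ 0.4288 -0.3024  0.062 ]
tip d 0.12570503762145172
yaw rear->tip -1.3650032514962904
grip from tip [ 0.4295 -0.3023]
tail [0.5898 0.003  0.062 ]
jaws [array([0.6508, 0.0293, 0.064 ]), array([ 0.6575, -0.004 ,  0.064 ])]
screws [array([0.6077, 0.0229, 0.064 ]), array([ 0.6147, -0.012 ,  0.064 ])]
yaw clip 11.393095056813955
plate near corners [array([0.5796, 0.0651, 0.012 ]), array([ 0.6041, -0.0626,  0.012 ])]
plate far corners [array([0.7804, 0.1029, 0.012 ]), array([ 0.8032, -0.025 ,  0.012 ])]
slide corners [array([0.6659, 0.0586, 0.06  ]), array([0.5839, 0.0422, 0.06  ]), array([ 0.6773, -0.0202,  0.06  ]), array([ 0.5993, -0.0286,  0.06  ])]
```

```bash
python3 - <<'E'
from h import *
np.set_printoptions(precision=4,suppress=True)
B=lambda x,y:(170+(x+.5)/5.8-.5,90+(y+.5)/5.8-.5)
C=lambda x,y:(190+(x+.5)/6-.5,200+(y+.5)/6-.5)
for b,c in(((379,447),(422,88)),((305,463),(475,128)),((306,276),(296,168))):print(tri(B(*b),C(*c)),onz("top",*B(*b),.064),onz("scene",*C(*c),.064))
# measured fork points in scene
for p in [(.4295,-.3023,.062),(.5545,-.3053,.055),(.3753,-.301,.062)]: print(proj("scene",p))
im=cv2.imread("pics/scene0.png"); 
cv2.imwrite("pics/cd.png",cv2.resize(im[130:190,215:315],None,fx=8,fy=8,interpolation=cv2.INTER_CUBIC))
o=cv2.imread("pics/top0.png")
f=cv2.resize(o[90:190,170:300],None,fx=5.8,fy=5.8,interpolation=cv2.INTER_CUBIC)
sc=cv2.resize(im[200:290,190:300],None,fx=6,fy=6,interpolation=cv2.INTER_CUBIC)
t=np.linspace(0,2*np.pi,60)
for y,col in((.0205,(0,0,255)),(.0283,(255,0,0))):
  for a in t:
    q=(.6935+.019*np.cos(a),y+.019*np.sin(a),.084)
    u=proj("scene",q); cv2.circle(sc,tuple(int(v) for v in((u-(190,200)+.5)*6-.5)),1,col,-1)
    u=proj("top",q); cv2.circle(f,tuple(int(v) for v in((u-(170,90)+.5)*5.8-.5)),1,col,-1)
cv2.imwrite("pics/ce.png",sc);cv2.imwrite("pics/cf.png",f)
E
```

```text
(array([ 0.6132, -0.011 ,  0.0645]), np.float64(0.0034639618168719943)) [ 0.6147 -0.012   0.064 ] [ 0.6117 -0.0102  0.064 ]
(array([0.6061, 0.0241, 0.0637]), np.float64(0.00395241956336)) [0.6077 0.0229 0.064 ] [0.6049 0.0258 0.064 ]
(array([0.6928, 0.0218, 0.0792]), np.float64(0.004246340475469761)) [0.6998 0.0218 0.064 ] [0.6847 0.0081 0.064 ]
[264.7467 150.2414]
[232.0812 161.7174]
[278.2553 146.2475]
```

View pics/cd.png

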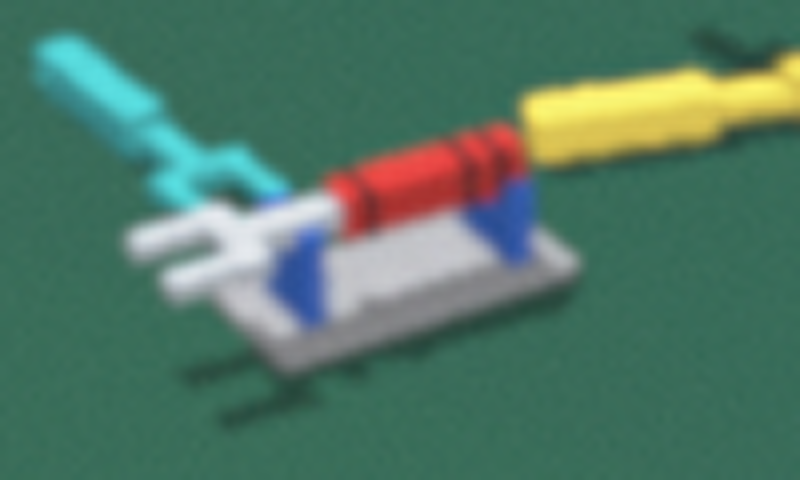

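View pics/ce.png

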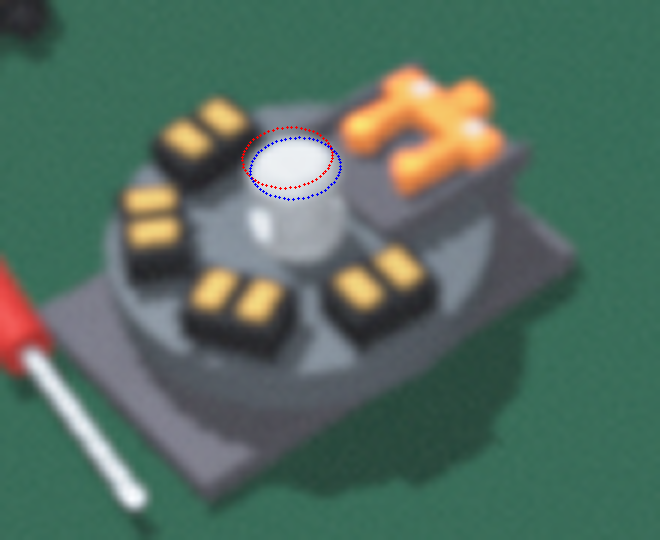

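View pics/cf.png

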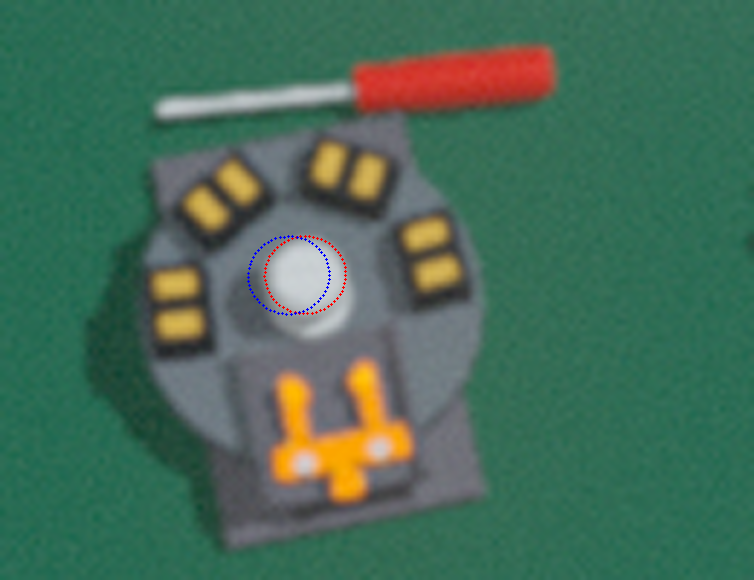

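Both views agree to about 3 mm. The fork grip is at about (0.429, -0.302) with yaw -1.4°, the spindle at (0.693, 0.022) with yaw about 11°, and clip_mid about 62 mm short of home. Next, a helper that turns a target pose into move units.

```bash
cat > go.py <<'E'
import sys
from h import *
from scipy.spatial.transform import Rotation as R
x,y,z,yaw=map(float,sys.argv[1:5])  # fork-frame yaw deg
o=get_obs(); R0=R.from_euler("xyz",o["eef_rot"])
Rt=R.from_euler("z",yaw-90,degrees=True)*R.from_euler("x",-90,degrees=True)
print("t",np.round(R0.inv().apply(np.array([x,y,z])-o["ee_pos"])/.5,4),"r",np.round((R0.inv()*Rt).as_rotvec()/(np.pi/2),4),
 "pos",o["ee_pos"].round(4),"rpy",np.degrees(o["eef_rot"]).round(2),"F",o["force"].round(1),"w",round(o["grip_width"],4),"T",o["time_s"])
E
python3 go.py .429 -.302 .13 -1.4
```

```text
t [-0.2488  0.1882  0.6145] r [ 1.000e-04  2.268e-01 -6.000e-04] pos [ 0.1791 -0.5198  0.224 ] rpy [-9.000e+01  6.000e-02 -7.099e+01] F [ 0.9 -0.5 -0.4] w 0.094 T 0.1
```

```bash
python3 -m pendant '{"translation": [[-0.249,0.188,0.614],[-0.249,0.188,0.614],[-0.249,0.188,0.614],[-0.249,0.188,0.614],[-0.249,0.188,0.614],[-0.249,0.188,0.614],[-0.249,0.188,0.614],[-0.249,0.188,0.614]], "rot": [[0,0.227,0],[0,0.227,0],[0,0.227,0],[0,0.227,0],[0,0.227,0],[0,0.227,0],[0,0.227,0],[0,0.227,0]]}' 0.6 20; python3 go.py .429 -.302 .13 -1.4
```

```text
time_s: 0.77
ee_pos: [0.4166, -0.3119, 0.1345]
eef_rot: [-1.571, 0.001, -1.596]
force: [0.1, -1.0, -0.0]
grip_width: 0.0562
t [-0.0204  0.009   0.0243] r [ 0.0003 -0.0003 -0.0007] pos [ 0.4166 -0.3119  0.1345] rpy [-9.003e+01  6.000e-02 -9.143e+01] F [ 0.1 -1.  -0. ] w 0.0562 T 0.7667
```

```bash
python3 -m pendant '{"translation": [[-0.02,0.04,0.024],[-0.02,0.07,0.024],[-0.02,0.07,0.024]], "rot": [[0,0,0],[0,0,0],[0,0,0]]}'; python3 go.py .429 -.302 .05 -1.4; python3 - <<'E'
from h import *
for n,(u,v,w,h,s) in dict(top=(290,150,130,120,5),scene=(200,80,130,110,5)).items():
    im=camera(n)[:,:,::-1]; cv2.imwrite(f"pics/g_{n}.png",cv2.resize(im[v:v+h,u:u+w],None,fx=s,fy=s,interpolation=cv2.INTER_CUBIC))
E
```

```text
time_s: 1.02
ee_pos: [0.4283, -0.3003, 0.0965]
eef_rot: [-1.575, 0.004, -1.594]
force: [-0.9, -0.4, 0.5]
grip_width: 0.0564
t [0.0037 0.0929 0.0018] r [ 0.0029  0.0011 -0.0027] pos [ 0.4283 -0.3003  0.0965] rpy [-90.26   0.24 -91.3 ] F [-0.9 -0.4  0.5] w 0.0564 T 1.0167
```

View pics/g_top.png

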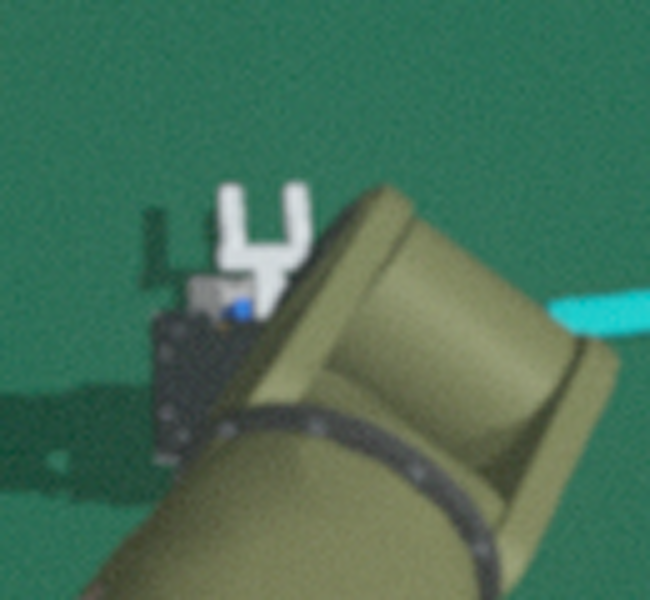

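View pics/g_scene.png

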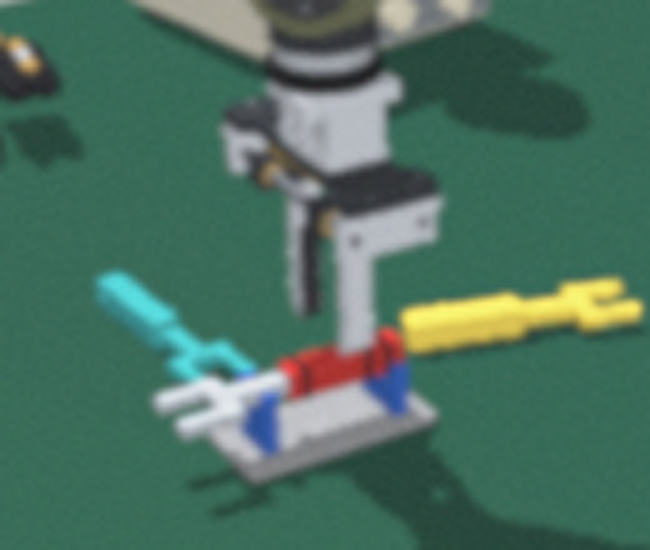

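The fingers straddle the red handle between the uprights, with the near finger at (355,300) in the scene crop. Descending and gripping.

```bash
python3 -m pendant '{"translation": [[0.004,0.06,0.002],[0.004,0.093,0.002],[0.004,0.093,0.002],[0.004,0.093,0.002]], "rot": [[0,0,0],[0,0,0],[0,0,0],[0,0,0]]}'; python3 go.py .429 -.302 .05 -1.4
```

```text
time_s: 1.45
ee_pos: [0.4293, -0.3048, 0.0539]
eef_rot: [-1.572, 0.002, -1.597]
force: [0.8, -0.2, 0.8]
grip_width: 0.0563
t [-0.0057  0.0077 -0.0007] r [ 0.0008 -0.001  -0.001 ] pos [ 0.4293 -0.3048  0.0539] rpy [-9.007e+01  9.000e-02 -9.149e+01] F [ 0.8 -0.2  0.8] w 0.0563 T 1.45
```

```bash
python3 -m pendant '{"translation": [[-0.006,0.008,0],[-0.006,0.008,0]], "rot": [[0,0,0],[0,0,0]]}'; python3 go.py .429 -.302 .05 -1.4;  python3 -m pendant '{"translation": [[0,0,0],[0,0,0],[0,0,0],[0,0,0],[0,0,0],[0,0,0],[0,0,0],[0,0,0]], "rot": [[0,0,0],[0,0,0],[0,0,0],[0,0,0],[0,0,0],[0,0,0],[0,0,0],[0,0,0]]}' 0 35; python3 go.py .429 -.302 .09 -1.4
```

```text
time_s: 1.62
ee_pos: [0.4296, -0.3021, 0.051]
eef_rot: [-1.571, 0.001, -1.597]
force: [0.5, -0.4, 0.5]
grip_width: 0.0566
t [-0.0002  0.002  -0.0012] r [-0.0001 -0.0013 -0.0004] pos [ 0.4296 -0.3021  0.051 ] rpy [-8.999e+01  3.000e-02 -9.152e+01] F [ 0.5 -0.4  0.5] w 0.0566 T 1.6167
time_s: 2.28
ee_pos: [0.4296, -0.3022, 0.0511]
eef_rot: [-1.571, 0.0, -1.597]
force: [-1.1, -0.2, 1.6]
grip_width: 0.0217
t [-0.0004 -0.0779 -0.0013] r [-0.0002 -0.0013 -0.0003] pos [ 0.4296 -0.3022  0.0511] rpy [-8.999e+01  3.000e-02 -9.152e+01] F [-1.1 -0.2  1.6] w 0.0217 T 2.2833
```

Gripped at a width of 21.7 mm. Lifting straight up.

```bash
python3 -m pendant '{"translation": [[0,-0.05,0],[0,-0.1,0],[0,-0.16,0],[0,-0.16,0],[0,-0.16,0]], "rot": [[0,0,0],[0,0,0],[0,0,0],[0,0,0],[0,0,0]]}'; python3 go.py .46 -.02 .13 11;python3 - <<'E'
from h import *
for n,(u,v,w,h,s) in dict(top=(290,150,130,120,5),scene=(200,80,130,110,5)).items():
    im=camera(n)[:,:,::-1]; cv2.imwrite(f"pics/l_{n}.png",cv2.resize(im[v:v+h,u:u+w],None,fx=s,fy=s,interpolation=cv2.INTER_CUBIC))
E
```

```text
time_s: 2.7
ee_pos: [0.43, -0.3025, 0.132]
eef_rot: [-1.569, -0.001, -1.597]
force: [-0.5, 0.2, -2.0]
grip_width: 0.0218
t [-0.5664  0.0036  0.0451] r [-0.0013 -0.1391  0.0008] pos [ 0.43   -0.3025  0.132 ] rpy [-8.988e+01 -5.000e-02 -9.152e+01] F [-0.5  0.2 -2. ] w 0.0218 T 2.7
```

View pics/l_scene.png

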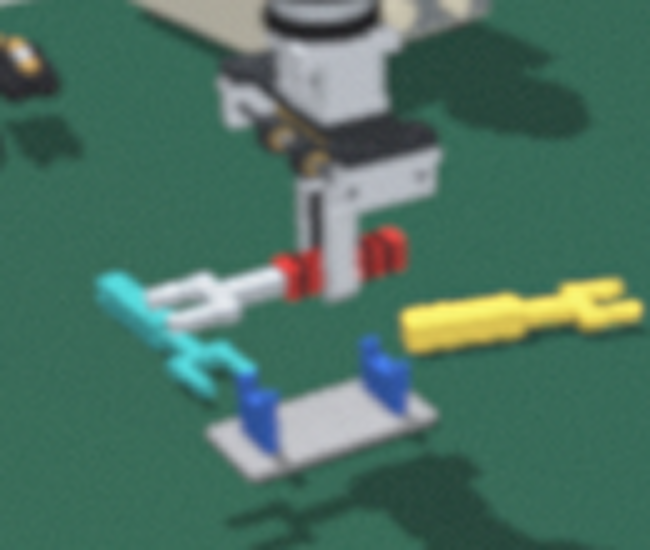

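```bash
python3 go.py .452 -.025 .13 11; python3 -m pendant '{"translation": [[-0.555,0.004,0.03],[-0.555,0.004,0.03],[-0.555,0.004,0.03],[-0.555,0.004,0.03],[-0.555,0.004,0.03],[-0.555,0.004,0.03],[-0.555,0.004,0.03],[-0.555,0.004,0.03]], "rot": [[0,0,0],[0,-0.07,0],[0,-0.139,0],[0,-0.139,0],[0,-0.139,0],[0,-0.139,0],[0,-0.139,0],[0,-0.139,0]]}';python3 go.py .452 -.025 .13 11
```

```text
t [-0.5547  0.0007  0.031 ] r [ 0.0006 -0.1391 -0.0011] pos [ 0.4292 -0.3018  0.1299] rpy [-9.006e+01  9.000e-02 -9.152e+01] F [-0.2 -0.3 -1.2] w 0.0218 T 2.8
time_s: 3.47
ee_pos: [0.4508, -0.0208, 0.127]
eef_rot: [-1.574, 0.003, -1.375]
force: [-0.2, -1.3, -1.3]
grip_width: 0.0216
t [ 0.0087 -0.006   0.0007] r [ 0.0019  0.0024 -0.002 ] pos [ 0.4508 -0.0208  0.127 ] rpy [-90.17   0.18 -78.78] F [-0.2 -1.3 -1.3] w 0.0216 T 3.4667
```

```bash
python3 -m pendant '{"translation": [[0.008,0.03,0.001],[0.008,0.08,0.001],[0.008,0.1,0.001],[0.008,0.1,0.001],[0.008,0.1,0.001]], "rot": [[0,0.002,0],[0,0.002,0],[0,0.002,0],[0,0.002,0],[0,0.002,0]]}';python3 go.py .452 -.025 .061 11
python3 - <<'E'
from h import *
for n,(u,v,w,h,s) in dict(top=(170,90,130,110,5.8),scene=(190,170,150,120,5)).items():
    im=camera(n)[:,:,::-1]; cv2.imwrite(f"pics/p_{n}.png",cv2.resize(im[v:v+h,u:u+w],None,fx=s,fy=s,interpolation=cv2.INTER_CUBIC))
E
```

```text
time_s: 3.88
ee_pos: [0.4516, -0.0247, 0.0766]
eef_rot: [-1.576, 0.004, -1.379]
force: [-0.1, 1.0, -1.2]
grip_width: 0.0218
t [0.0008 0.0313 0.0009] r [ 0.0031  0.0002 -0.0024] pos [ 0.4516 -0.0247  0.0766] rpy [-90.28   0.21 -78.98] F [-0.1  1.  -1.2] w 0.0218 T 3.8833
```

View pics/p_top.png

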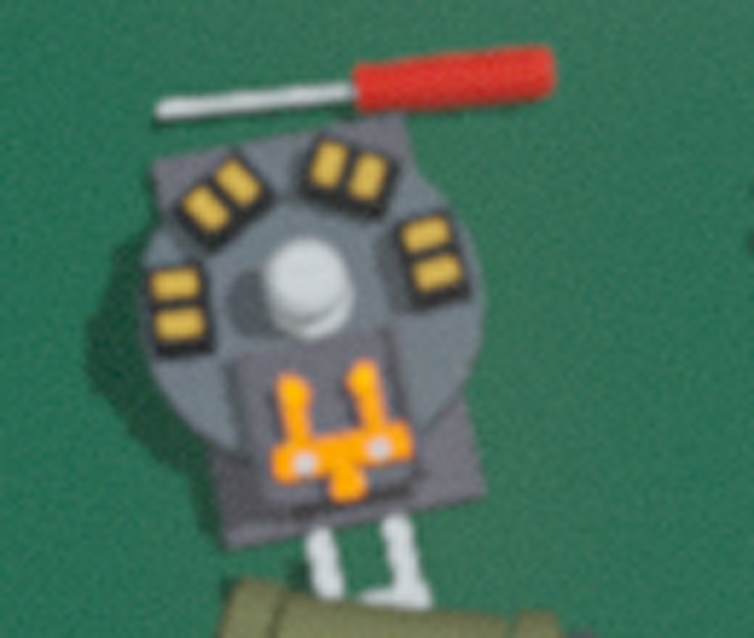

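View pics/p_scene.png

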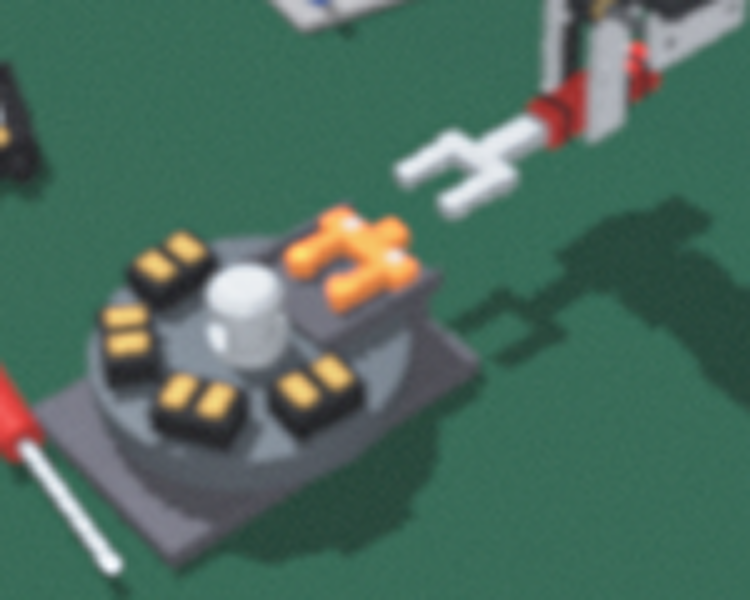

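```bash
python3 - <<'E'
from h import *
B=lambda x,y:(170+(x+.5)/5.8-.5,90+(y+.5)/5.8-.5)
C=lambda x,y:(190+(x+.5)/5-.5,170+(y+.5)/5-.5)
p=[onz("top",*B(x,y),.081) for x,y in((320,526),(396,513))]; print(p); m=(p[0]+p[1])/2
u=np.array([.9816,.1908]);n=np.array([-u[1],u[0]]); t=np.array([.4516,-.0247])
print("tip rel tcp",(m[:2]-t)@u,(m[:2]-t)@n)
p2=[onz("scene",*C(x,y),.081) for x,y in((408,175),(455,208))]; m2=(p2[0]+p2[1])/2; print("scene tip",m2,(m2[:2]-t)@u,(m2[:2]-t)@n)
S=np.array([.6935,.0218])
for k,v in dict(clipscrews=(.6112,.0055),clip_sc_tri=(.6097,.0065),tail=(.5898,.003),tip=m[:2],tip2=m2[:2]).items(): print(k,(np.array(v)-S)@u,(np.array(v)-S)@n)
E
```

```text
[array([0.57334552, 0.01486249, 0.081     ]), array([ 0.57874334, -0.02025681,  0.081     ])]
tip rel tcp 0.12635279155648094 -0.0021460077863396645
scene tip [0.57113913 0.00664354 0.081     ] 0.12331995514693302 0.007958756449748987
clipscrews -0.08389572000000003 -0.0002972399999999963
clip_sc_tri -0.08517731999999999 0.0009705599999999946
tail -0.10537896000000002 0.0013318800000000006
tip -0.11996844844351909 -0.0016358877863396678
tip2 -0.123001284853067 0.008468876449748988
```

```bash
python3 go.py .4516 -.0230 .061 11; python3 -m pendant '{"translation": [[-0.003,0.02,0.001],[-0.003,0.032,0.001],[-0.003,0.032,0.001],[-0.003,0.032,0.001]], "rot": [[0.003,0,-0.002],[0.003,0,-0.002],[0.003,0,-0.002],[0.003,0,-0.002]]}';python3 go.py .4516 -.0230 .061 11
python3 - <<'E'
from h import *
for n,(u,v,w,h,s) in dict(top=(190,120,100,80,8),scene=(240,180,100,75,8)).items():
    im=camera(n)[:,:,::-1]; cv2.imwrite(f"pics/q_{n}.png",cv2.resize(im[v:v+h,u:u+w],None,fx=s,fy=s,interpolation=cv2.INTER_CUBIC))
E
```

```text
t [-0.0036  0.0335 -0.0007] r [ 0.0014  0.0002 -0.0018] pos [ 0.4523 -0.0248  0.0778] rpy [-90.12   0.16 -78.98] F [-0.1 -0.8 -1.8] w 0.0218 T 3.9833
time_s: 4.32
ee_pos: [0.4525, -0.0232, 0.0621]
eef_rot: [-1.568, -0.0, -1.379]
force: [-0.5, -0.2, -1.6]
grip_width: 0.0214
t [-0.0008  0.0021 -0.0017] r [-0.0016  0.0002  0.0001] pos [ 0.4525 -0.0232  0.0621] rpy [-8.986e+01 -1.000e-02 -7.898e+01] F [-0.5 -0.2 -1.6] w 0.0214 T 4.3167
```

View pics/q_top.png

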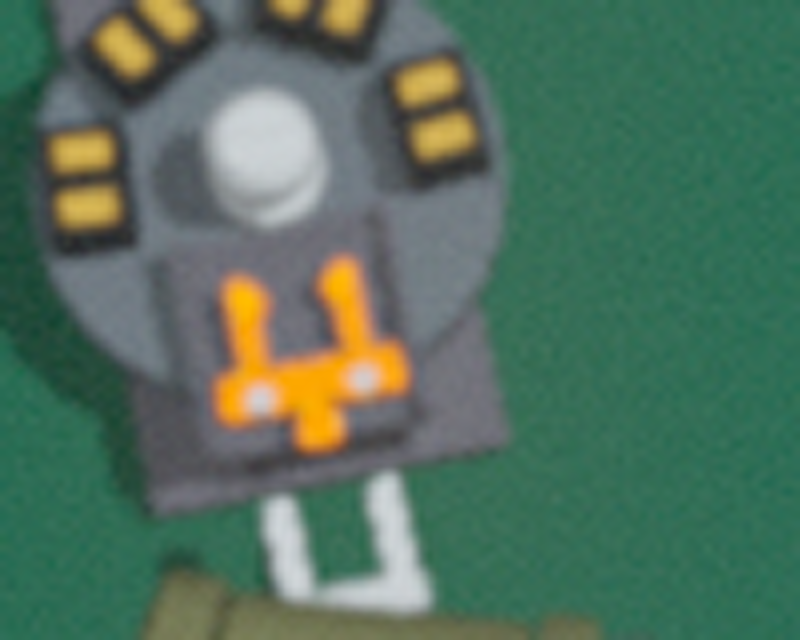

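View pics/q_scene.png

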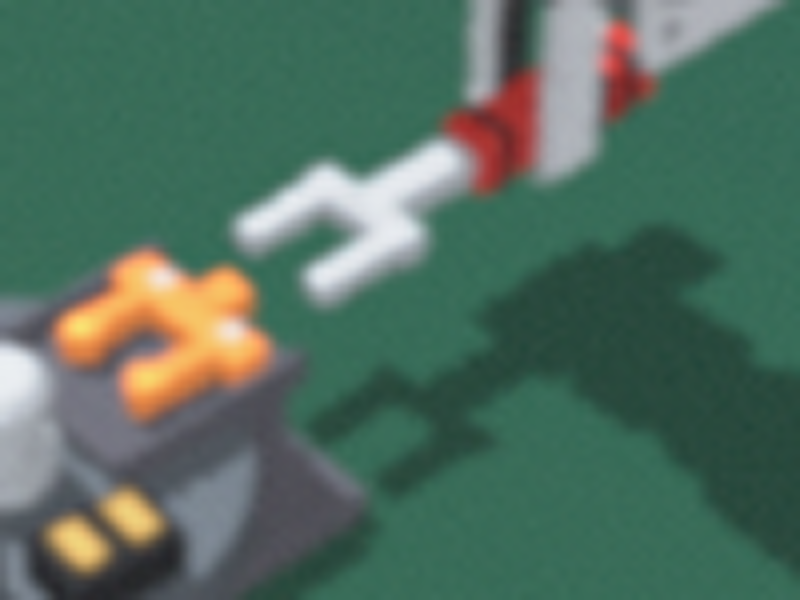

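The prongs line up with the tail tab to about 2 mm. I'll nudge 1 mm to +y and start sliding forward.

```bash
python3 go.py .4700 -.0190 .0615 11; python3 -m pendant '{"translation": [[-0.003,0,0.015],[-0.003,0,0.03],[-0.003,0,0.04],[-0.003,0,0.04]], "rot": [[0,0,0],[0,0,0],[0,0,0],[0,0,0]]}';python3 go.py .5423 -.0065 .0615 11
python3 - <<'E'
from h import *
for n,(u,v,w,h,s) in dict(top=(190,120,100,80,8),scene=(240,180,100,75,8)).items():
    im=camera(n)[:,:,::-1]; cv2.imwrite(f"pics/r_{n}.png",cv2.resize(im[v:v+h,u:u+w],None,fx=s,fy=s,interpolation=cv2.INTER_CUBIC))
E
```

```text
t [-0.0018  0.0016  0.0355] r [-0.002   0.0001  0.0003] pos [ 0.4527 -0.0233  0.0623] rpy [-8.982e+01 -3.000e-02 -7.899e+01] F [ 0.4 -0.1 -2.7] w 0.0219 T 4.4167
time_s: 4.75
ee_pos: [0.4733, -0.0177, 0.0625]
eef_rot: [-1.567, -0.001, -1.378]
force: [0.4, 0.2, -1.5]
grip_width: 0.0212
t [0.0043 0.0025 0.1398] r [-0.0024  0.0004  0.0004] pos [ 0.4733 -0.0177  0.0625] rpy [-8.978e+01 -4.000e-02 -7.897e+01] F [ 0.4  0.2 -1.5] w 0.0212 T 4.75
```

View pics/r_top.png

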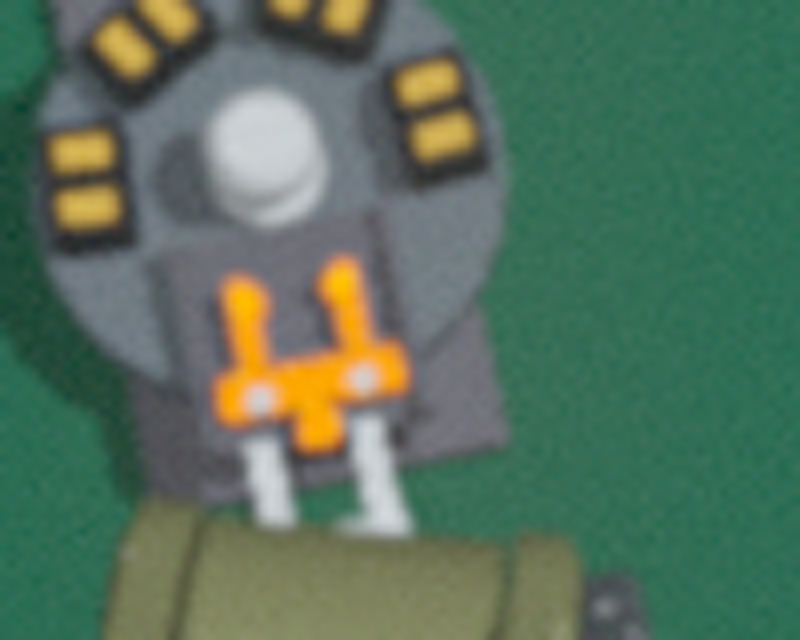

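View pics/r_scene.png

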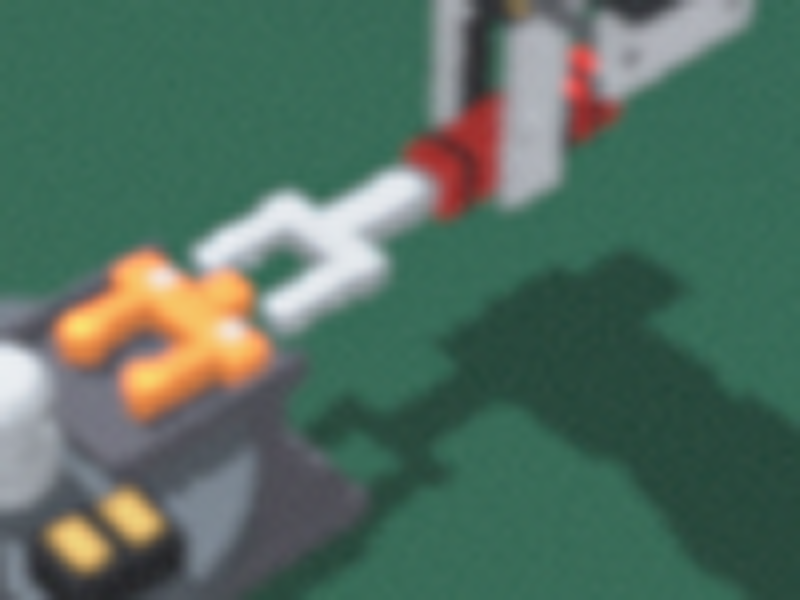

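The prongs straddle the tab: top crop prong ends at (262,440) and (368,420), tab at (318,430). Pushing.

```bash
python3 -m pendant '{"translation": [[0,0.002,0.015],[0.001,0.002,0.03],[0.002,0.002,0.045],[0.003,0.002,0.06],[0.003,0.002,0.075],[0.004,0.002,0.09],[0.004,0.002,0.105],[0.004,0.002,0.115]], "rot": [[0,0,0],[0,0,0],[0,0,0],[0,0,0],[0,0,0],[0,0,0],[0,0,0],[0,0,0]]}';python3 go.py .5423 -.0070 .0615 11
python3 - <<'E'
from h import *
for n,(u,v,w,h,s) in dict(top=(190,100,100,80,8),scene=(215,180,100,75,8)).items():
    im=camera(n)[:,:,::-1]; cv2.imwrite(f"pics/s_{n}.png",cv2.resize(im[v:v+h,u:u+w],None,fx=s,fy=s,interpolation=cv2.INTER_CUBIC))
E
```

```text
time_s: 5.52
ee_pos: [0.5289, -0.0086, 0.0609]
eef_rot: [-1.571, 0.0, -1.378]
force: [-7.7, 0.7, 0.4]
grip_width: 0.022
t [ 0.0019 -0.0013  0.0269] r [-0.0001  0.0006 -0.0001] pos [ 0.5289 -0.0086  0.0609] rpy [-8.999e+01  1.000e-02 -7.895e+01] F [-7.7  0.7  0.4] w 0.022 T 5.5167
```

View pics/s_top.png

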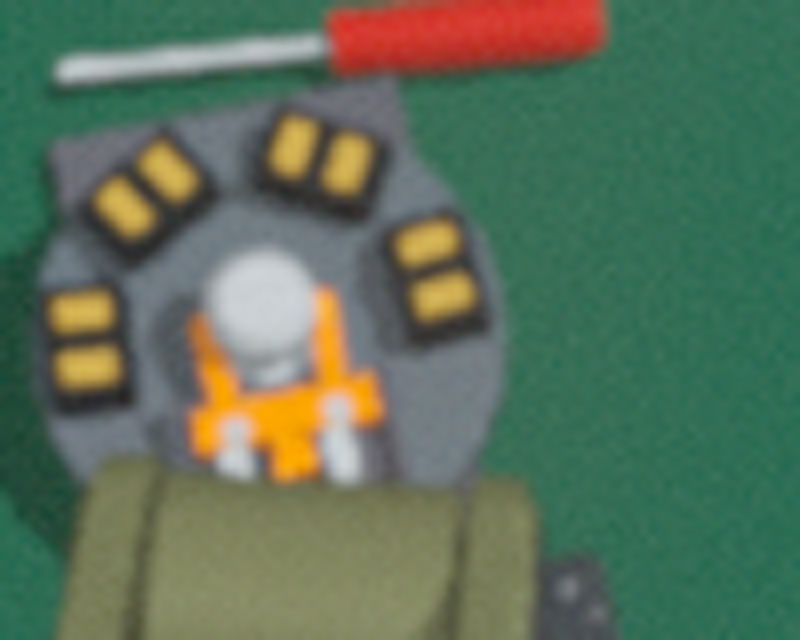

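View pics/s_scene.png

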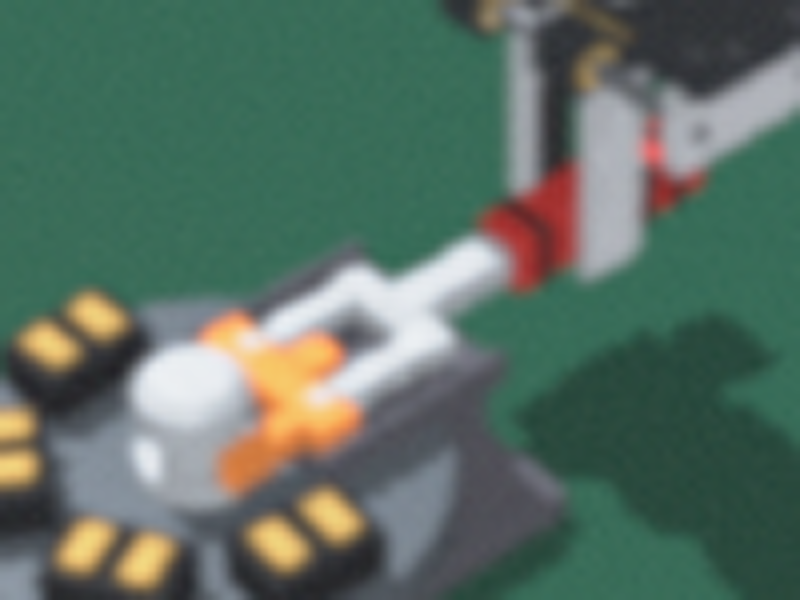

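The jaws are spreading round the groove and the force is about 8 N, inside the stated range. I'll continue in small steps to the hard stop.

```bash
python3 -m pendant '{"translation": [[0.001,0,0.008],[0.001,0,0.014],[0.001,0,0.02],[0.001,0,0.02]], "rot": [[0,0,0],[0,0,0],[0,0,0],[0,0,0]]}';python3 go.py .5423 -.0070 .0615 11;  python3 -m pendant '{"translation": [[0.001,0,0.004],[0.001,0,0.008],[0.001,0,0.008]], "rot": [[0,0,0],[0,0,0],[0,0,0]]}';python3 go.py .5423 -.0070 .0615 11
```

```text
time_s: 5.95
ee_pos: [0.5403, -0.0072, 0.0614]
eef_rot: [-1.567, -0.001, -1.378]
force: [-0.1, -0.2, -1.7]
grip_width: 0.0216
t [ 0.0004 -0.0003  0.0039] r [-0.0024  0.0004  0.0004] pos [ 0.5403 -0.0072  0.0614] rpy [-8.978e+01 -3.000e-02 -7.896e+01] F [-0.1 -0.2 -1.7] w 0.0216 T 5.95
time_s: 6.2
ee_pos: [0.5435, -0.007, 0.061]
eef_rot: [-1.57, -0.0, -1.378]
force: [-8.1, -1.6, 2.4]
grip_width: 0.0221
t [-0.0006 -0.001  -0.0024] r [-0.0006  0.0004  0.0001] pos [ 0.5435 -0.007   0.061 ] rpy [-8.994e+01 -1.000e-02 -7.896e+01] F [-8.1 -1.6  2.4] w 0.0221 T 6.2
```

The force dropped to 0 as it snapped and is now rising. One more small push to confirm the hard stop.

```bash
python3 -m pendant '{"translation": [[0,0,0.003],[0,0,0.004],[0,0,0.004]], "rot": [[0,0,0],[0,0,0],[0,0,0]]}';python3 go.py .5423 -.0070 .0615 11
python3 - <<'E'
from h import *
for n,(u,v,w,h,s) in dict(top=(190,100,100,80,8),scene=(215,180,100,75,8)).items():
    im=camera(n)[:,:,::-1]; cv2.imwrite(f"pics/t_{n}.png",cv2.resize(im[v:v+h,u:u+w],None,fx=s,fy=s,interpolation=cv2.INTER_CUBIC))
E
```

```text
time_s: 6.45
ee_pos: [0.5439, -0.0069, 0.0603]
eef_rot: [-1.574, 0.0, -1.378]
force: [-13.2, -2.6, 1.5]
grip_width: 0.0218
t [-0.0003 -0.0023 -0.0032] r [ 0.0024  0.0004 -0.0003] pos [ 0.5439 -0.0069  0.0603] rpy [-9.021e+01  3.000e-02 -7.896e+01] F [-13.2  -2.6   1.5] w 0.0218 T 6.45
```

View pics/t_top.png

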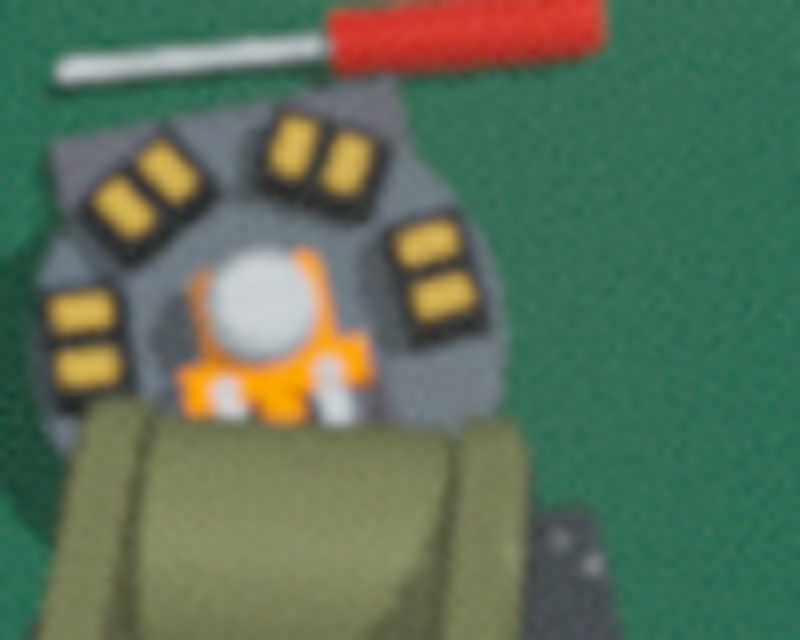

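View pics/t_scene.png

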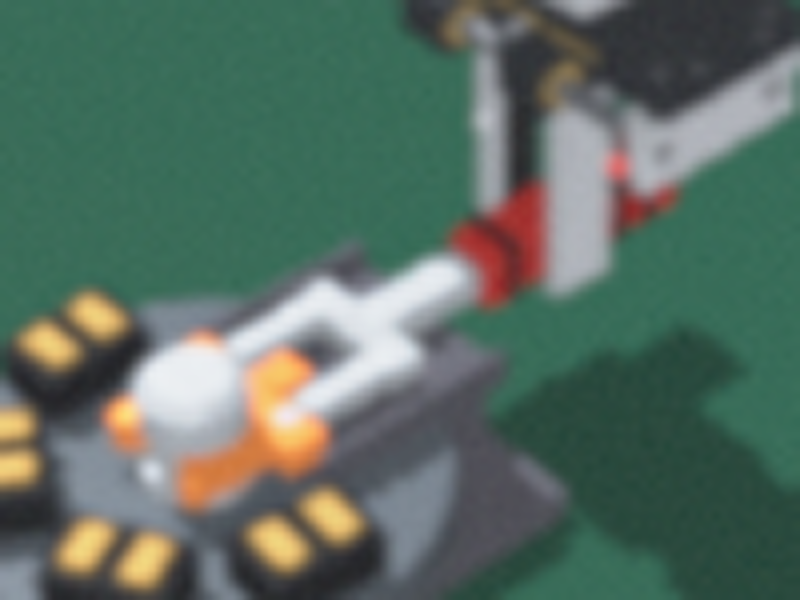

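```bash
python3 -m pendant '{"translation": [[0,0,0.005],[0,-0.001,0.006],[0,-0.001,0.006]], "rot": [[0,0,0],[0,0,0],[0,0,0]]}';python3 go.py .452 -.0248 .0615 11
```

```text
time_s: 6.8
ee_pos: [0.5445, -0.0066, 0.0599]
eef_rot: [-1.581, 0.001, -1.378]
force: [-15.5, -3.7, 1.0]
grip_width: 0.0219
t [ 0.0003 -0.0014 -0.1886] r [ 0.0065  0.0003 -0.0009] pos [ 0.5445 -0.0066  0.0599] rpy [-9.058e+01  8.000e-02 -7.897e+01] F [-15.5  -3.7   1. ] w 0.0219 T 6.8
```

It's at the hard stop, with about 15 N for half a millimetre. Backing straight off along the slide.

```bash
python3 -m pendant '{"translation": [[0,-0.001,-0.01],[0,-0.002,-0.04],[0,-0.002,-0.08],[0,-0.002,-0.12],[0,-0.002,-0.16],[0,-0.002,-0.19],[0,-0.002,-0.19],[0,-0.002,-0.19]], "rot": [[0.003,0,0],[0.006,0,0],[0.006,0,0],[0.006,0,0],[0.006,0,0],[0.006,0,0],[0.006,0,0],[0.006,0,0]]}';python3 go.py .452 -.0248 .13 11
python3 - <<'E'
from h import *
for n,(u,v,w,h,s) in dict(top=(190,100,100,80,8),scene=(200,170,133,100,6)).items():
    im=camera(n)[:,:,::-1]; cv2.imwrite(f"pics/u_{n}.png",cv2.resize(im[v:v+h,u:u+w],None,fx=s,fy=s,interpolation=cv2.INTER_CUBIC))
E
```

```text
time_s: 7.47
ee_pos: [0.4517, -0.0249, 0.0623]
eef_rot: [-1.57, 0.001, -1.379]
force: [0.9, -0.1, -1.0]
grip_width: 0.0217
t [-0.0003 -0.1353  0.0008] r [-0.0004 -0.     -0.0007] pos [ 0.4517 -0.0249  0.0623] rpy [-8.996e+01  6.000e-02 -7.900e+01] F [ 0.9 -0.1 -1. ] w 0.0217 T 7.4667
```

View pics/u_top.png

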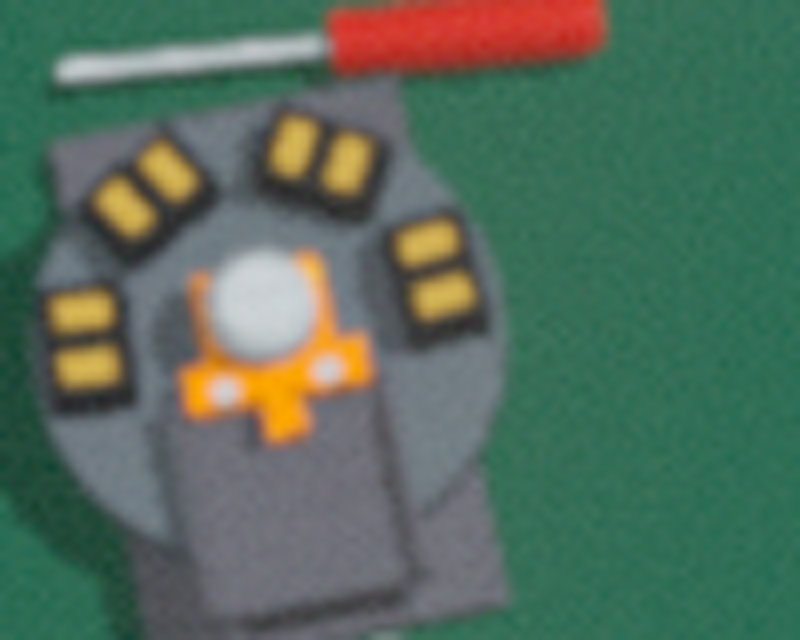

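View pics/u_scene.png

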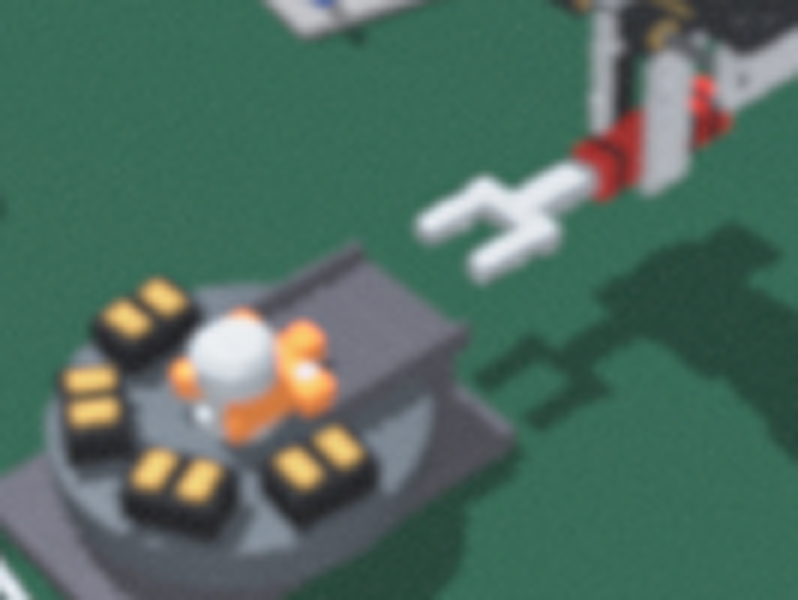

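```bash
python3 - <<'E'
from h import *
B=lambda x,y:(190+(x+.5)/8-.5,100+(y+.5)/8-.5)
u=np.array([.9816,.1908]);n=np.array([-u[1],u[0]]);S=np.array([.6935,.0218])
for k,q,z in(("tail",(287,442),.062),("scr",(275.5,379),.064),("head",(263,304),.084)):
  p=onz("top",*B(*q),z)[:2];print(k,p,(p-S)@u,(p-S)@n)
E
python3 -m pendant '{"translation": [[0,-0.05,0],[0,-0.1,0],[0,-0.135,0],[0,-0.135,0]], "rot": [[0,0,0],[0,0,0],[0,0,0],[0,0,0]]}';python3 go.py .4296 -.3022 .13 -1.5
```

```text
tail [0.64944995 0.01382666] -0.04476084471259289 0.0005781169511431836
scr [0.67150292 0.01746814] -0.022418851391323533 -5.510771021465093e-05
head [0.69190538 0.02002413] -0.0019041163999207347 -0.0014389450627037938
time_s: 7.9
ee_pos: [0.4544, -0.0249, 0.1328]
eef_rot: [-1.565, -0.001, -1.378]
force: [0.5, -0.2, -0.2]
grip_width: 0.022
t [ 0.5348  0.0051 -0.155 ] r [-0.0038  0.1394  0.    ] pos [ 0.4544 -0.0249  0.1328] rpy [-8.966e+01 -4.000e-02 -7.896e+01] F [ 0.5 -0.2 -0.2] w 0.022 T 7.9
```

The tail is 43 mm behind the head centre, which matches home exactly. Returning the fork to above its rest.

```bash
python3 -m pendant '{"translation": [[0.535,0.005,-0.155],[0.535,0.005,-0.155],[0.535,0.005,-0.155],[0.535,0.005,-0.155],[0.535,0.005,-0.155],[0.535,0.005,-0.155],[0.535,0.005,-0.155],[0.535,0.005,-0.155]], "rot": [[-0.004,0.07,0],[-0.004,0.139,0],[-0.004,0.139,0],[-0.004,0.139,0],[-0.004,0.139,0],[-0.004,0.139,0],[-0.004,0.139,0],[-0.004,0.139,0]]}';python3 go.py .4296 -.3022 .10 -1.5
```

```text
time_s: 8.57
ee_pos: [0.429, -0.3067, 0.1288]
eef_rot: [-1.572, -0.0, -1.6]
force: [0.0, -0.2, -1.3]
grip_width: 0.022
t [-0.0091  0.0575  0.001 ] r [ 0.0005 -0.0021  0.0003] pos [ 0.429  -0.3067  0.1288] rpy [-9.004e+01 -3.000e-02 -9.169e+01] F [ 0.  -0.2 -1.3] w 0.022 T 8.5667
```

```bash
python3 -m pendant '{"translation": [[-0.009,0.03,0.001],[-0.009,0.09,0.001],[-0.009,0.09,0.001],[-0.009,0.09,0.001]], "rot": [[0,-0.002,0],[0,-0.002,0],[0,-0.002,0],[0,-0.002,0]]}';python3 go.py .4296 -.3022 .0515 -1.5
python3 - <<'E'
from h import *
for n,(u,v,w,h,s) in dict(top=(290,150,130,120,5),scene=(200,100,110,90,7)).items():
    im=camera(n)[:,:,::-1]; cv2.imwrite(f"pics/v_{n}.png",cv2.resize(im[v:v+h,u:u+w],None,fx=s,fy=s,interpolation=cv2.INTER_CUBIC))
E
```

```text
time_s: 8.9
ee_pos: [0.4293, -0.3014, 0.0825]
eef_rot: [-1.574, 0.002, -1.597]
force: [0.8, -0.1, 0.3]
grip_width: 0.0218
t [0.0016 0.0619 0.0009] r [ 0.0022  0.0002 -0.0011] pos [ 0.4293 -0.3014  0.0825] rpy [-90.2    0.1  -91.48] F [ 0.8 -0.1  0.3] w 0.0218 T 8.9
```

View pics/v_top.png

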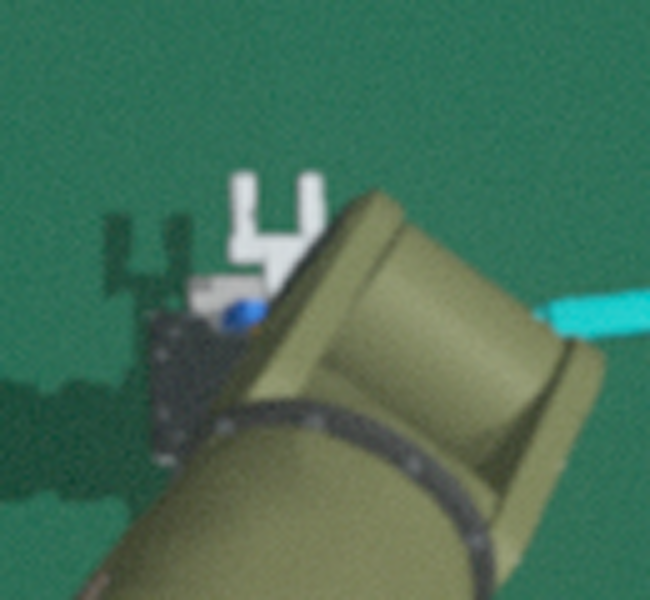

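View pics/v_scene.png

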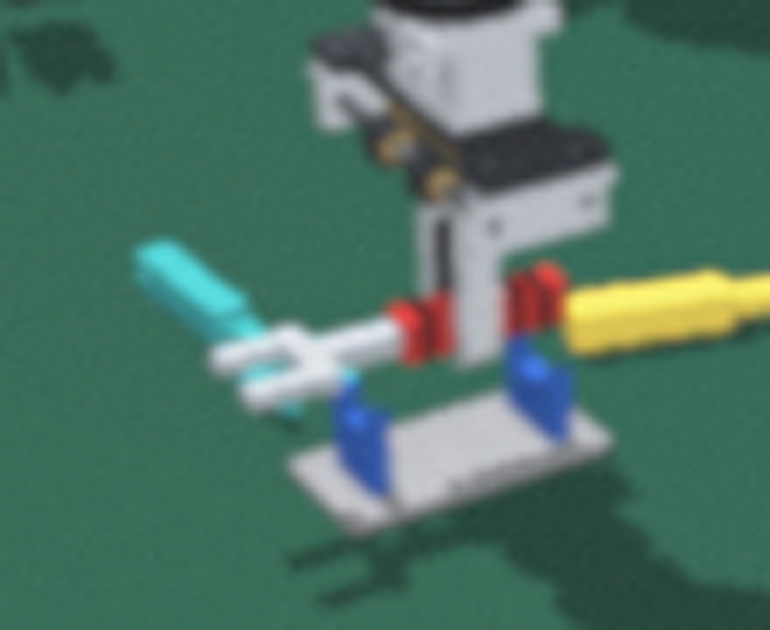

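The fork hangs level above both notches (scene crop: uprights at (360,440) and (540,390)). Lowering onto the rest.

```bash
python3 -m pendant '{"translation": [[0.001,0.02,0.001],[0.001,0.04,0.001],[0.001,0.056,0.001],[0.001,0.06,0.001],[0.001,0.061,0.001]], "rot": [[0.001,0,0],[0.001,0,0],[0.001,0,0],[0.001,0,0],[0.001,0,0]]}';python3 go.py .4296 -.3022 .0511 -1.5
```

```text
time_s: 9.42
ee_pos: [0.4304, -0.3025, 0.0534]
eef_rot: [-1.57, -0.0, -1.597]
force: [-0.3, 0.1, -1.3]
grip_width: 0.0215
t [-0.0006  0.0045 -0.0017] r [-0.0003  0.0003  0.0001] pos [ 0.4304 -0.3025  0.0534] rpy [-89.97  -0.   -91.47] F [-0.3  0.1 -1.3] w 0.0215 T 9.4167
```

```bash
python3 -m pendant '{"translation": [[0,0.003,-0.001],[0,0.004,-0.001],[0,0.004,-0.001]], "rot": [[0,0,0],[0,0,0],[0,0,0]]}';python3 go.py .4296 -.3022 .0511 -1.5
```

```text
time_s: 9.67
ee_pos: [0.4301, -0.3027, 0.0519]
eef_rot: [-1.57, -0.001, -1.597]
force: [0.5, 0.8, 3.4]
grip_width: 0.022
t [-0.001   0.0015 -0.0011] r [-0.0006  0.0002  0.0003] pos [ 0.4301 -0.3027  0.0519] rpy [-8.995e+01 -3.000e-02 -9.148e+01] F [0.5 0.8 3.4] w 0.022 T 9.6667
```

The upward force of 3.4 N shows the fork is seated. Opening partly, then lifting straight off.

```bash
python3 -m pendant '{"translation": [[0,0,0],[0,0,0],[0,0,0],[0,0,0],[0,0,0],[0,0,0]], "rot": [[0,0,0],[0,0,0],[0,0,0],[0,0,0],[0,0,0],[0,0,0]]}' 0.6 ; python3 -m pendant '{"translation": [[0,-0.03,0],[0,-0.08,0],[0,-0.16,0],[0,-0.24,0],[0,-0.3,0],[0,-0.3,0],[0,-0.3,0]], "rot": [[0,0,0],[0,0,0],[0,0,0],[0,0,0],[0,0,0],[0,0,0],[0,0,0]]}'; python3 -m pendant '{"translation": [[0,0,-0.1],[0,0,-0.2],[0,0,-0.3],[0.0,0,-0.3],[0,0,-0.3],[0,0,-0.3]], "rot": [[0,0,0],[0,0,0],[0,0,0],[0,0,0],[0,0,0],[0,0,0]]}'
python3 - <<'E'
from h import *
for n in("top","scene"):
    im=camera(n)[:,:,::-1]; cv2.imwrite(f"pics/w_{n}0.png",im); cv2.imwrite(f"pics/w_{n}.png",cv2.resize(im,(800,600),interpolation=cv2.INTER_CUBIC))
E
```

```text
time_s: 10.17
ee_pos: [0.4301, -0.3027, 0.0518]
eef_rot: [-1.57, -0.001, -1.597]
force: [0.4, 0.0, -0.2]
grip_width: 0.0556
time_s: 10.75
ee_pos: [0.4303, -0.3029, 0.2031]
eef_rot: [-1.567, -0.002, -1.597]
force: [0.1, 0.4, -0.1]
grip_width: 0.0561
time_s: 11.25
ee_pos: [0.2797, -0.299, 0.2019]
eef_rot: [-1.568, -0.002, -1.598]
force: [0.3, 0.4, 0.1]
grip_width: 0.0567
```

View pics/w_top.png

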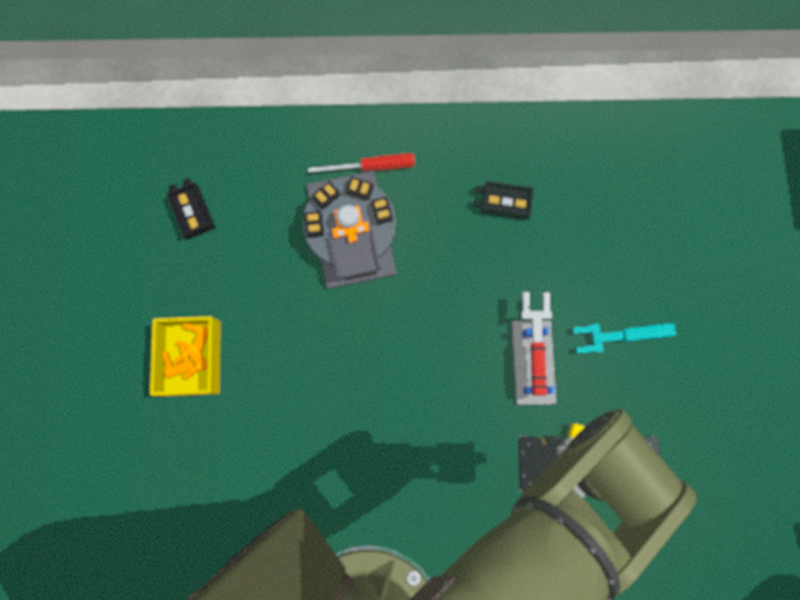

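View pics/w_scene.png

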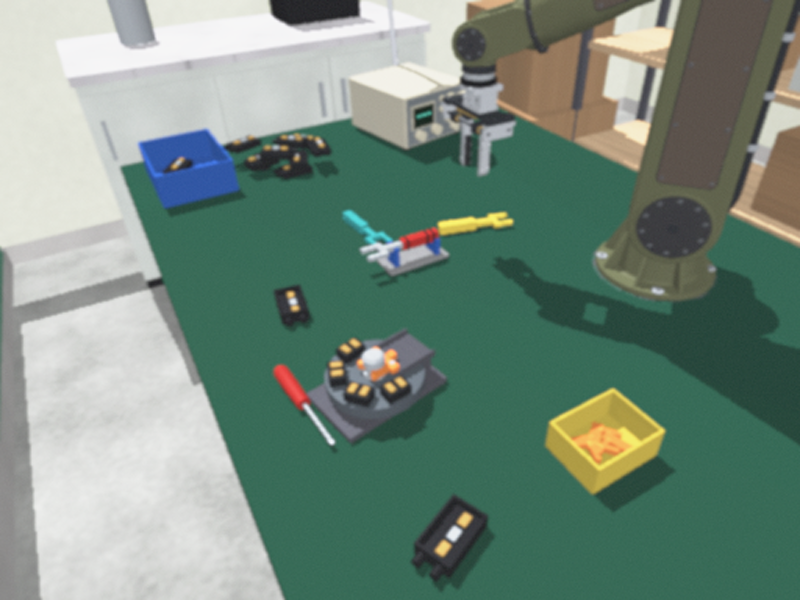

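The fork is back in both notches, in the same pixels as at the start: handle (538,370), prongs (536,300). The clip is home and the boxes and driver have not moved. Handing in.

```bash
python3 - <<'E'
from h import *
for f in("top0","w_top0"):
    I=cv2.imread(f"pics/{f}.png")[:,:,::-1].copy(); m=mask(I,(0,150,80),(6,255,255))|mask(I,(174,150,80),(180,255,255))
    m[:200]=0;m[262:]=0;m[:,:335]=0;m[:,355:]=0; print(f,np.argwhere(m).mean(0))
print(hand_in())
E
```

```text
top0 [235.7761194 344.6318408]
w_top0 [235.95979899 344.41708543]
the job is handed in; nothing more can be done
None
```

The clip is home in the groove, the fork is back on its rest the same way round, and the job is handed in at about 11.4 s. `hand_in()` reported no verdict.

**What I did:** I gripped the red-handled fork at its handle, lifted it off the blue rest, and set the prongs round the clip's tail tab. I pushed the clip along the slide until it snapped in. I then backed straight off, laid the fork back, let go and moved clear.

**Push:** The force was about 8 N while the jaws spread and fell to 0 at the snap. It then rose to about 15 N over the last half millimetre, which is the hard stop.

**Clip check:** In the top view the tail ended up 43 mm behind the spindle head, which is the home position. I judged the jaws shut from the pictures and the force drop, since the joint angles are not readable.

**Fork check:** It felt a 3.4 N upward force as it seated. The handle is within 0.3 pixel (under 1 mm) of where it started. The boxes and screwdriver look unmoved.

**Disagreement:** The two cameras gave positions differing by about 3–4 mm for the clip and spindle, and by up to 10 mm sideways for the prong ends before the push. I aligned the fork mainly on the top view, and no check failed.

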